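# Set up a choke in the test clamp

## Task

Get the toroid choke in the screw clamp ready for its test: first turn the pointer knob on the grey tester box to the mark with three dots. Then turn the clamp's flat-headed thumbscrew clockwise until it seats on the choke, back it off a quarter turn so that the core carries no pressure, and finish there still gripping the thumbscrew, without letting go. Leave the other things on the bench where they are.

Things in the scene. Friction and masses are not known exactly. Their poses are not given: they have to be found in the camera images.
- tester_box: grey box fixed to the bench, 104 x 110 x 45 mm high; origin at the centre of its underside, z up, x towards its rear face (with two terminal posts). The pointer knob's axis is vertical, 12 mm in front (-x) of the box's centre. White dots mark four positions in an arc behind it, clockwise from above: one, two, three, four dots in radial rows, at +0.9, +0.3, -0.3, -0.9 rad from the box's x axis
- selector_grip (a point): point on the knob's axis 69 mm above the bench, where to grip. The black knob is an upright flat bar 34 mm long, 10 mm thick, its flat faces upright, from 48 to 80 mm above the bench, on a disc of 39 mm diameter whose top is 48 mm above the bench. Its axes turn with the knob: x runs along the bar to the pointed end with the white line (the pointer), z up
- selector (a joint): turn of the pointer knob in rad, growing clockwise seen from above: 0 = one dot, 0.6 = two dots, 1.2 = three dots, 1.8 = four dots. A spring detent draws it to the nearest of these and holds it there (peak torque about 0.1 N m); the ends of its travel are just outside 0 and 1.8
- clamp: screw clamp fixed to the bench: dark steel base 96 x 84 x 8 mm, two short upright posts and an aluminium bridge across x, 82 x 26 mm, top 50 mm above the bench, with a brass boss and two bolt heads reaching 54 mm; origin at the centre of its underside, z up. A red and black toroid choke lies under the bridge, fixed. The thumbscrew goes down through the bridge's middle (x = y = 0)
- thumbscrew_grip (a point): point on the thumbscrew's vertical axis, where to grip: 86 mm above the bench when seated. The steel head is an upright flat paddle 36 mm long, 9 mm thick, 26 mm high (from 15 mm below this point to 11 mm above it), on a round stem of 9 mm (a thin 15 mm collar just below the paddle). Its axes turn with the screw: x along the 36 mm, z up
- thumbscrew (a joint): turn of the thumbscrew in rad from seated: 0 = seated (hard stop, the shoe is down on the choke), growing as it is backed off counter-clockwise seen from above; a quarter turn is 1.57. It starts 1.7 to 2.8 rad from the seat. Right-hand thread, it rises 3 mm per turn; friction torque 0.05 N m, it stays where it is left
- screw: the sliding part of the thumbscrew with all it carries (shoe, stem and paddle); its origin lies on the screw's axis level with the clamp's underside when seated. Room for the arm: a shelf board's front edge, underside 545 mm above the bench, runs at x = 0.60 m where y = 0 (0.64 at y = 0.2, 0.56 at y = -0.2); keep the wrist on the robot's side of it, fingertips about 140 mm high
- insulator: bystander, loose: red ribbed standoff insulator, 31 mm diameter, 35 mm high; origin at the centre of its underside
- pliers: bystander, loose: combination pliers lying flat, 68 x 172 x 15 mm; origin under its middle
- bolt: bystander, loose: hex bolt with a nut, lying, 13 x 35 x 15 mm; origin under its middle

How it is judged:
By the outcome, as a careful person would: the job done as asked, in the order asked, and still so for the second after the job is handed in, while the arm keeps its last pose, push and grip.
It also fails if it takes over 64 s, if anything falls off the work surface, if the arm or the gripper's body presses on something with over 40 N, if the wrist force passes 120 N, or if a joint passes its speed limit or range.

## Robot

A 6-joint arm with a two-finger parallel gripper is mounted at the origin on a cart in front of the work surface, level with it; the furniture and walls round the work are solid. World frame = base frame: x ahead of the robot, y to its left, z up, the work surface at z = 0. Lengths are in mm, angles in rad, forces in N, time in s.
With the tool pointing down it reaches from about 225 to 725 mm from the base axis. Payload 3.1 kg.
Tool frame: the origin (TCP) lies at the very end of the fingers, on their centre line; the grasp point (between the pads) lies 19 mm behind it (ctrl.grasp_offset is the distance from the TCP to the grasp point, in mm); z points along the fingers, y is the line along which they close (so a half turn about z gives the same grasp; the last joint's range is limited). The gripper opens to 85 mm and grips with 20 to 120 N. Pads are 22 mm wide; open, the fingers measure 114 mm over their backs; the gripper's body (76 mm by 85 mm) begins 54 mm behind the grasp point. The pads swing forward as they close: fully open they stand 13 mm farther back than shut.
Start: joints at [-1.309, 0.048, 0.099, 1.622, 0, 1.443], TCP at [199.486, -485.616, 231.312] pointing down, gripper open.
Joint ranges: [-2.91, 2.91], [-0.99, 1.94], [-1.21, 1.42], [-2.12, 2.29], [-1.49, 1.47], [-3.14, 3.14]. Speed limits (rad/s): [2.79, 2.79, 3.14, 3.14, 3.14, 3.14].

## Interface

Orientations are given as a 3x3 rotation matrix whose columns are the frame's x, y, z axes.
In Python, from bench import ctrl gives the robot as it stands.
- The arm moves only by the shell command python3 -m crank 'ROWS'. ROWS is a JSON object of lists of equal length, an entry for each row: "slide": the shift along the tool's x, y, z in mm, a list of three; "rotation": the turn, a rotation vector about the tool's x, y, z in degrees, a list of three; "gripper": the opening, from 0 (shut) to 1 (fully open). In form: {"slide": [[tx, ty, tz], ...], "rotation": [[ax, ay, az], ...], "gripper": [gripper, ...]}. A call has 1 to 8 rows; each row shifts and turns the commanded pose from where the row before left it, along the tool's axes as they then stand; what a row does not reach is not made up. A row lasts 1/10 s, in which the tool goes at most 50 mm and 8.59 degrees, less where a joint would pass 70% of its speed; a pose out of reach is approached as far as the arm can. A call is refused whole if a number of a shift passes 50 or a number of a turn 8.59, either way. A call with a gripper value outside its range is refused whole. The fingers move at their own pace and stop on an object; the grip force is fixed at half the most. Time passes only in rows, so rows that do not move let the fingers close. It gives the time, the measured TCP pose, the force, the opening and the grip force at its end, in the units of the state.
- ctrl.read_state(): the state, without advancing time (a new reading comes with each control period).
- ctrl.camera(name): name is "side" or "top"; returns the picture (420x560x3 uint8, red, green, blue); there is no depth.
- ctrl.camera_info(name): a dict with "fov_y" (degrees; the focal length in pixels is half the picture's height over the tangent of half this angle, whatever the lens; pixels are square), "cx", "cy" (the principal point, pixels), "position" and "attitude" of the camera in the world. Camera axes: x right, y up, looking along -z (the intrinsics and any distortion apply to the point x, -y, -z); pixel columns grow to the right and rows downward; lengths in mm; the calibration is good to about 2 mm. A picture is of the moment at which its call begins. camera_info takes no time and is no camera call.
- ctrl.finish_job(): hands the job in; it is judged then, once.
Trained networks look in the newest picture that a camera, given by its name, has taken for a name from the list of things; names that differ only in an ending like _2 or _b are one class to them, and where a whole thing is asked for, a point or a joint stands for the part that bears it (a point fixed in the world has none). Each returns a list of dicts, best first, with "score" (0 to 1); they miss things now and then, are a little off and sometimes report something else, mostly with a low value. They report only what shows in the picture. A call takes as long as a camera call.
- ctrl.cut_out(camera, query): "pixels" (420x560 bool, what is visible of it) and "at" ([column, row] in pixels, amid what is visible of it).
The state is a dict: "time": time; "joint_positions": joint angles; "dq": joint speeds; "joint_efforts": joint torques, N m; "position": TCP position; "eef_rot": TCP orientation; "force": force on the tool from outside, world axes, zero at the start; "moment": the same for the moment, N m; "gripper_width": opening from 0.0 (shut) to 1.0 (fully open); "gripper_force": force on a finger pad.
Only numpy, scipy, OpenCV 4.12 (cv2) and the standard library are available. Lean on these libraries where they do the work, as an engineer would, in place of code of your own. Each camera call takes 0.05 s, during which the arm holds its last target. There are 200 camera calls.

## Working session

There is one attempt and no reset: what is moved stays moved. The work goes in short steps, Python scripts to look and compute and a shell command to move; the robot and the scene stay as the last step left them, time stands still between calls to the robot, and variables do not carry over. Pictures are saved under pics/ and viewed, at most 10 in all, crops included, and the job is handed in when it is done.

```bash
mkdir -p pics; ls
cat > h.py <<'E'
import numpy as np, cv2
from bench import ctrl
def snap(n,f):
    im=ctrl.camera(n); cv2.imwrite('pics/'+f,im[:,:,::-1]); return im
def K(n):
    i=ctrl.camera_info(n); f=210/np.tan(np.radians(i['fov_y'])/2); return i,f
def proj(n,P):
    i,f=K(n); p=np.array(i['attitude']).T@(np.array(P,float)-i['position'])
    return np.array([i['cx']+f*p[0]/-p[2], i['cy']-f*p[1]/-p[2]])
def ray(n,uv,z):
    i,f=K(n); d=np.array(i['attitude'])@np.array([(uv[0]-i['cx'])/f,-(uv[1]-i['cy'])/f,-1])
    o=np.array(i['position']); return o+d*(z-o[2])/d[2]
E
python3 - <<'E'
from h import *
for n in('side','top'):
    print(ctrl.camera_info(n)); snap(n,n+'0.png')
    for q in('tester_box','selector_grip','clamp','thumbscrew_grip','insulator','pliers','bolt'):
        for r in ctrl.cut_out(n,q)[:2]: print(n,q,round(r['score'],2),r['at'],r['pixels'].sum())
print(ctrl.read_state())
E
```

```text
pics
{'fov_y': 43.950895108167074, 'cx': 276.61515469776305, 'cy': 205.6883858096203, 'position': array([ 497.61230365, 1275.75266368,  752.49008782]), 'attitude': array([[-0.99946292,  0.0301089 , -0.01293553],
       [-0.02661414, -0.5154879 ,  0.85648345],
       [ 0.01911966,  0.85636772,  0.51601237]])}
side selector_grip 0.73 [287.5, 152.8] 160
side selector_grip 0.62 [259.3, 204.1] 152
side clamp 0.63 [257.5, 222.5] 1170
side thumbscrew_grip 0.65 [284.4, 167.5] 962
side thumbscrew_grip 0.64 [259.7, 207.9] 197
side insulator 0.51 [267.0, 192.8] 93
side pliers 0.66 [232.0, 317.8] 870
{'fov_y': 49.68943601791869, 'cx': 275.99775562226245, 'cy': 203.73718347851127, 'position': array([ 443.44673429,  111.40641915, 1268.40727147]), 'attitude': array([[-0.00369551,  0.99709642, -0.07605972],
       [-0.99970802, -0.00550004, -0.02352941],
       [-0.02387943,  0.07595055,  0.9968256 ]])}
top tester_box 0.72 [395.9, 214.5] 1734
top selector_grip 0.66 [395.5, 225.5] 149
top clamp 0.72 [269.2, 197.8] 1021
top thumbscrew_grip 0.44 [266.9, 195.3] 35
top insulator 0.56 [328.2, 200.8] 91
to
[... 213 characters left out ...]
 2.97919920e-06,  1.44294636e+00]), 'dq': array([ 0.0003889 , -0.00030907,  0.00033113, -0.00077781, -0.00016114,
        0.00145705]), 'joint_efforts': array([ 1.17287917e-03, -3.38588583e+01,  3.20125008e+01,  6.86598851e-04,
       -2.99963840e-04,  3.57867762e-06]), 'position': array([ 199.49537606, -485.66273148,  231.36644868]), 'eef_rot': array([[ 9.24970788e-01,  3.80038209e-01,  4.43125674e-05],
       [ 3.80038211e-01, -9.24970775e-01, -1.53749650e-04],
       [-1.74429119e-05,  1.59054404e-04, -9.99999987e-01]]), 'force': array([-0.12376837,  1.0497319 ,  0.04416291]), 'moment': array([0.02883253, 0.05061848, 0.01067036]), 'gripper_force': 0.0, 'gripper_width': 0.9987102072103077}
```

Run:
```python
import cv2,numpy as np
t=cv2.imread('pics/top0.png'); s=cv2.imread('pics/side0.png')
cv2.imwrite('pics/c1.png',cv2.resize(t[140:270,230:450],(792,468),interpolation=cv2.INTER_CUBIC))
cv2.imwrite('pics/c2.png',cv2.resize(s[120:270,170:370],(800,600),interpolation=cv2.INTER_CUBIC))
```

```text
(no output)
```

View pics/c1.png

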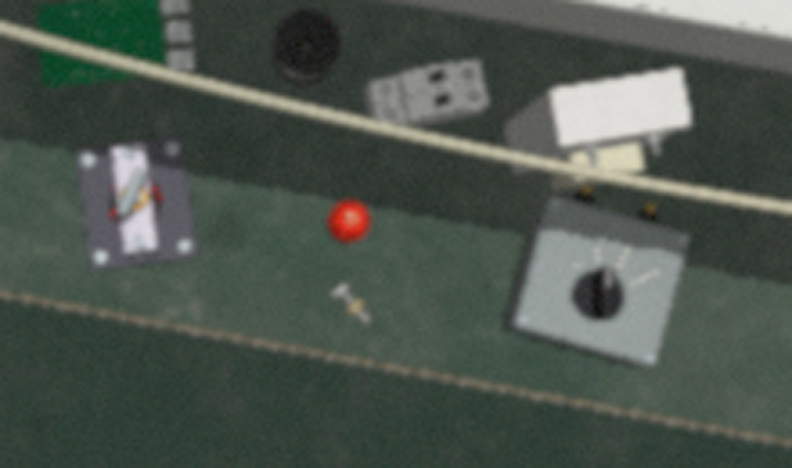

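View pics/c2.png

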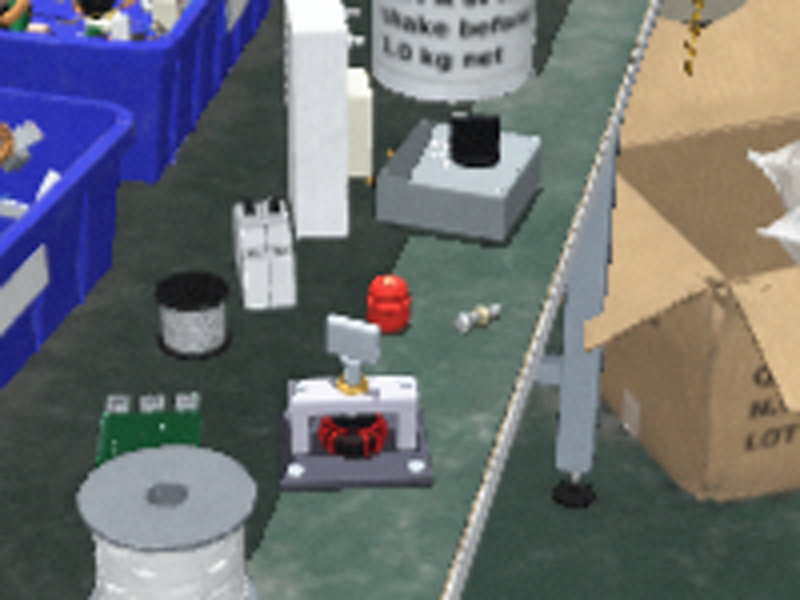

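```bash
cat > fit.py <<'E'
from h import *
from scipy.optimize import least_squares
def un(n,c):
    s,o=((3.6,(230,140)) if n=='top' else (4,(170,120)))
    return (np.array(c)+.5)/s-.5+o
def fit(pts,x0):
    def r(p):
        c,s=np.cos(p[2]),np.sin(p[2]); o=[]
        for n,q,uv in pts:
            o+=list(proj(n,[p[0]+c*q[0]-s*q[1],p[1]+s*q[0]+c*q[1],q[2]])-un(n,uv))
        return o
    f=least_squares(r,x0,x_scale=[10,10,.1],loss='soft_l1'); print(f.x.round(3),np.array(f.fun).reshape(-1,2).round(1).tolist()); return f.x
E
python3 - <<'E'
from fit import *
b=fit([('top',(52,55,45),(548,199)),('top',(52,-55,45),(690,237)),('top',(-52,-55,45),(655,365)),
('side',(52,-55,45),(425,121)),('side',(-52,-55,45),(541,140)),('side',(-52,55,45),(508,213)),('side',(52,55,45),(378,190)),('side',(52,55,0),(378,226)),('side',(-52,55,0),(505,243)),
('top',(-12,0,48),(598,294))],[430,-200,-.25])
c=fit([('top',(48,42,8),(80,152)),('top',(48,-42,8),(184,143)),('top',(-48,-42,8),(196,256)),('top',(-48,42,8),(93,267)),
('side',(-48,42,8),(432,477)),('side',(48,42,8),(283,480)),('top',(41,0,50),(130,146)),('top',(-41,0,50),(142,253)),
('side',(-41,13,50),(416,396)),('side',(41,13,50),(293,402)),('side',(41,-13,50),(293,380)),('side',(-41,-13,50),(417,377))],[470,120,.1])
cs,sn=np.cos(b[2]),np.sin(b[2]); print('knob',b[0]-12*cs,b[1]-12*sn)
for n in('top','side'):
    kn=[b[0]-12*cs,b[1]-12*sn]; i=ctrl.camera_info(n)
    sc,o=((3.6,(230,140)) if n=='top' else (4,(170,120)))
    for P in([*kn,80],[*kn,48],[c[0],c[1],98],[c[0],c[1],72]): print(n,((proj(n,P)-o+.5)*sc-.5).round())
z=[ray('top',un('top',p),98)[:2] for p in((123,206),(143,174))]; print('paddle',z,np.degrees(np.arctan2(*(z[1]-z[0])[::-1])))
z=[ray('top',un('top',p),80)[:2] for p in((600,292),(607,270))]; print('ptr',z)
E
```

```text
[ 4.96103e+02 -1.82749e+02 -2.77000e-01] [[-0.4, -0.8], [-0.0, -0.4], [0.0, 1.5], [-1.2, -0.7], [1.1, -0.7], [0.0, -4.1], [-0.4, -3.5], [-0.5, 0.6], [0.2, 1.7], [-0.2, 1.2]]
[5.60065e+02 1.63832e+02 1.04000e-01] [[-0.7, -0.7], [0.2, -1.5], [0.6, 1.2], [-0.8, 1.4], [0.6, -0.1], [-0.5, 0.3], [-0.2, -0.1], [-0.3, 0.2], [1.2, -0.1], [-0.7, -0.8], [-0.9, -0.8], [0.2, -0.8]]
knob 484.56119652624216 -179.4628201684466
top [608. 297.]
top [597. 298.]
top [132. 193.]
top [134. 197.]
side [479. 117.]
side [477. 155.]
side [355. 321.]
side [355. 357.]
paddle [array([550.80964738, 170.59510923]), array([573.89890465, 156.1183711 ])] -32.08730919800346
ptr [array([ 487.95628985, -173.81351078]), array([ 503.86351349, -179.23009657])]
```

```bash
cat > ov.py <<'E'
from fit import *
def cropov(n,f,out,u0,v0,w,h,s,lines):
    im=cv2.imread('pics/'+f)[v0:v0+h,u0:u0+w]; im=cv2.resize(im,(w*s,h*s),interpolation=cv2.INTER_CUBIC)
    for a,b,c in lines:
        p=[tuple(int(x) for x in ((proj(n,q)-(u0,v0)+.5)*s-.5).round()) for q in(a,b)]; cv2.line(im,*p,c,1)
    return im
def box(p,lx,ly,z0,z1,col):
    c,s=np.cos(p[2]),np.sin(p[2]); W=lambda x,y,z:(p[0]+c*x-s*y,p[1]+s*x+c*y,z)
    k=[(lx,ly),(lx,-ly),(-lx,-ly),(-lx,ly)]; L=[]
    for i in range(4):
        a,b=k[i],k[(i+1)%4]
        L+=[(W(*a,z0),W(*b,z0),col),(W(*a,z1),W(*b,z1),col),(W(*a,z0),W(*a,z1),col)]
    return L
E
cat > o1.py <<'E'
from ov import *
b=(495,-179.5,-.277); k=(b[0]-12*np.cos(b[2]),b[1]-12*np.sin(b[2])); c=(560,164,.104)
Y=(0,255,255);M=(255,0,255)
L=box(b,52,55,0,45,Y)+box((*k,b[2]+.3),17,5,48,80,M)+box(c,48,42,0,8,Y)+box(c,41,13,42,50,Y)+box((c[0],c[1],-.56),18,4.5,72,98,M)
a=cropov('top','top0.png',0,365,185,65,55,6,L); d=cropov('side','side0.png',0,255,140,65,50,6,L)
e=cropov('top','top0.png',0,245,170,45,50,6,L); g=cropov('side','side0.png',0,230,190,60,60,6,L)
A=np.zeros((660,800,3),np.uint8)
A[:330,:390]=a;A[:300,400:790]=d;A[330:630,:270]=e;A[300:660,400:760]=g
cv2.imwrite('pics/o1.png',A[:660]*1 if 0 else cv2.resize(A,(727,600)))
E
python3 o1.py
```

```text
(no output)
```

View pics/o1.png

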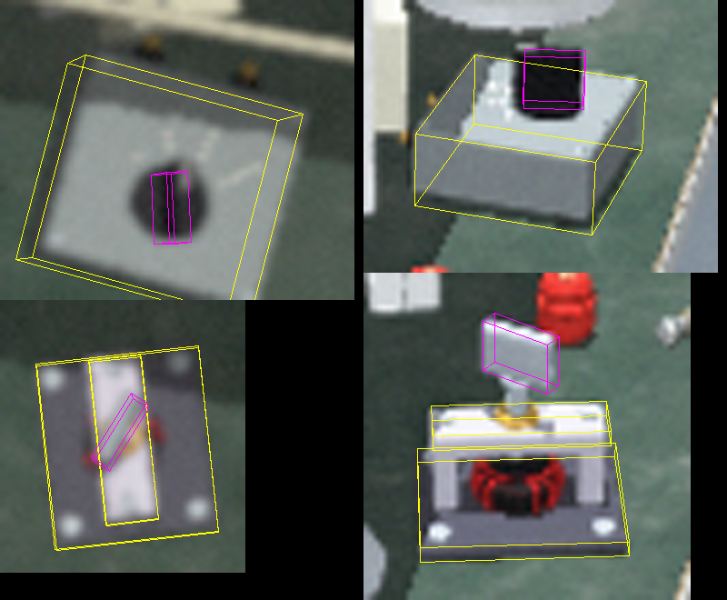

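```bash
python3 -m crank '{"slide":[[38,-17.5,8],[38,-17.5,8],[38,-17.5,8],[38,-17.5,8],[38,-17.5,8],[38,-17.5,8],[38,-17.5,8],[38,-17.5,8]],"rotation":[[0,0,0],[0,0,0],[0,0,0],[0,0,0],[0,0,0],[0,0,0],[0,0,0],[0,0,0]],"gripper":[1,1,1,1,1,1,1,1]}'
python3 -m crank '{"slide":[[38,-17.5,8],[38,-17.5,8],[0,0,0],[0,0,0],[0,0,0],[0,0,0],[0,0,0],[0,0,0]],"rotation":[[0,0,0],[0,0,0],[0,0,-8.5],[0,0,-8.5],[0,0,-8.5],[0,0,-8.5],[0,0,-8.5],[0,0,-8.5]],"gripper":[1,1,1,1,1,1,1,1]}'
python3 -m crank '{"slide":[[0,0,0],[0,0,0],[0,0,0],[0,0,0],[0,0,0],[0,0,0],[0,0,0],[0,0,0]],"rotation":[[0,0,-8.5],[0,0,-8.5],[0,0,-8.5],[0,0,-8.5],[0,0,-8.5],[0,0,-8.5],[0,0,-8.5],[0,0,-8.5]],"gripper":[1,1,1,1,1,1,1,1]}'
python3 -m crank '{"slide":[[0,0,0],[0,0,0],[0,0,0],[0,0,0],[0,0,0],[0,0,0]],"rotation":[[0,0,-8.5],[0,0,-8.5],[0,0,-8.5],[0,0,-8.5],[0,0,-6],[0,0,0]],"gripper":[1,1,1,1,1,1]}'
cat > st.py <<'E'
from h import *
s=ctrl.read_state(); R=s['eef_rot']
print('t',s['time'],'p',s['position'].round(1),'psi',np.degrees(np.arctan2(R[1,0],R[0,0])).round(1),'z',R[:,2].round(3),'q',s['joint_positions'].round(2),'F',s['force'].round(1),'M',s['moment'].round(2),'g',round(s['gripper_width'],3),round(s['gripper_force'],1))
E
python3 st.py
```

```text
time: 1.6
position: [428.5, -239.2, 167.2]
eef_rot: [[0.925, 0.38, 0.001], [0.38, -0.925, -0.001], [0.0, 0.001, -1.0]]
force: [0.4, -1.0, 0.0]
gripper_width: 1.001
gripper_force: 0.0
time: 2.4
position: [484.5, -179.3, 151.3]
eef_rot: [[0.281, 0.96, 0.0], [0.96, -0.281, -0.0], [-0.0, 0.0, -1.0]]
force: [0.6, 0.2, -1.0]
gripper_width: 1.001
gripper_force: 0.0
time: 3.2
position: [484.5, -179.3, 151.4]
eef_rot: [[-0.785, 0.62, 0.0], [0.62, 0.785, -0.0], [-0.0, 0.0, -1.0]]
force: [-0.7, 0.4, 0.2]
gripper_width: 0.998
gripper_force: 0.0
time: 3.8
position: [484.5, -179.3, 151.3]
eef_rot: [[-1.0, -0.023, 0.0], [-0.023, 1.0, -0.0], [-0.0, -0.0, -1.0]]
force: [0.1, -0.5, -0.6]
gripper_width: 1.0
gripper_force: 0.0
t 3.8 p [ 484.5 -179.3  151.3] psi -178.7 z [ 0. -0. -1.] q [-0.48  0.02 -0.09  1.46  0.   -0.51] F [ 0.1 -0.5 -0.6] M [-0.01  0.02 -0.04] g 1.0 0.0
```

```bash
python3 -m crank '{"slide":[[-1,0,33],[0,0,33],[0,0,32],[0,0,0]],"rotation":[[0,0,0],[0,0,0],[0,0,0],[0,0,0]],"gripper":[0.6,0.5,0.5,0.5]}'
python3 - <<'E'
from h import *
s=snap('side','s1.png'); t=snap('top','t1.png')
A=np.zeros((600,800,3),np.uint8)
A[:400,:400]=cv2.resize(s[120:200,250:330],(400,400),interpolation=2); A[:400,400:]=cv2.resize(t[180:260,355:435],(400,400),interpolation=2)
cv2.imwrite('pics/v4.png',A[:400,:,::-1])
E
python3 st.py
```

```text
time: 4.2
position: [481.8, -177.5, 48.4]
eef_rot: [[-1.0, -0.021, -0.008], [-0.021, 1.0, 0.004], [0.008, 0.004, -1.0]]
force: [-1.1, 0.5, 0.7]
gripper_width: 0.501
gripper_force: 0.0
t 4.3 p [ 485.  -179.1   53.3] psi -178.7 z [-0.001  0.001 -1.   ] q [-0.48  0.07 -0.24  1.27  0.   -0.51] F [0.2 0.5 0.4] M [-0.03 -0.02  0.02] g 0.5 0.0
```

View pics/v4.png

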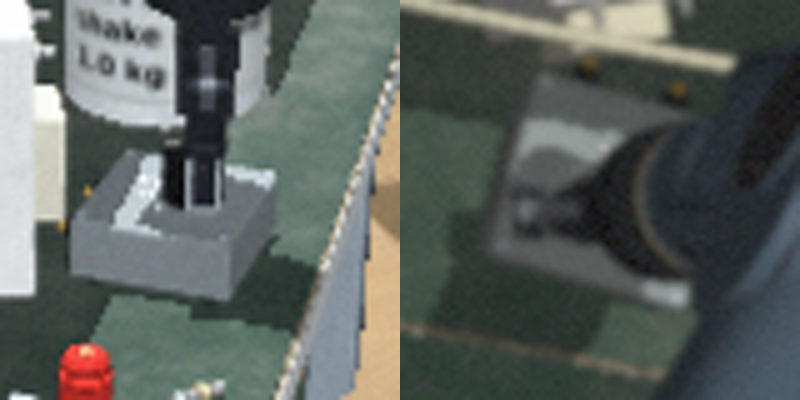

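Run:
```python
from h import *
for P in([485,-158,60],[485,-179,80],[502,-179,65],[468,-179,65]): print(((proj('side',P)-(250,120)+.5)*5-.5).round())
im=cv2.imread('pics/s1.png').sum(2)//3
im0=cv2.imread('pics/side0.png').sum(2)//3
for r in (151,154,157): print(r,im[r,280:300].tolist(),im0[r,280:300].tolist())
```

```text
[197. 191.]
[198. 147.]
[170. 168.]
[225. 170.]
151 [187, 188, 112, 33, 23, 25, 25, 53, 55, 35, 32, 31, 31, 53, 56, 116, 123, 122, 117, 114] [187, 188, 110, 37, 21, 20, 15, 21, 18, 23, 20, 19, 22, 21, 20, 114, 122, 119, 116, 113]
154 [207, 203, 95, 30, 15, 23, 24, 152, 105, 46, 39, 37, 36, 149, 76, 199, 204, 207, 206, 201] [204, 204, 92, 27, 19, 26, 23, 17, 23, 22, 22, 18, 21, 24, 23, 191, 202, 204, 206, 199]
157 [208, 223, 90, 25, 22, 22, 19, 154, 83, 41, 37, 35, 37, 153, 90, 110, 112, 115, 111, 109] [206, 221, 99, 23, 20, 23, 18, 23, 18, 20, 21, 19, 24, 25, 55, 201, 209, 208, 206, 207]
```

```bash
python3 -m crank '{"slide":[[-4,0,0],[0,0,0],[0,0,0],[0,0,0],[0,0,0],[0,0,0]],"rotation":[[0,0,0],[0,0,0],[0,0,0],[0,0,0],[0,0,0],[0,0,0]],"gripper":[0.3,0.2,0,0,0,0]}'; python3 st.py
```

```text
time: 4.9
position: [491.5, -181.8, 55.9]
eef_rot: [[-1.0, -0.022, 0.005], [-0.022, 1.0, -0.005], [-0.005, -0.005, -1.0]]
force: [0.2, -5.2, 4.1]
gripper_width: 0.103
gripper_force: 61.9
t 4.9 p [ 491.5 -181.8   55.9] psi -178.7 z [ 0.005 -0.005 -1.   ] q [-0.48  0.07 -0.22  1.27 -0.   -0.5 ] F [ 0.2 -5.2  4.1] M [-0.99 -0.13  0.03] g 0.103 61.9
```

```bash
python3 -m crank '{"slide":[[0,-1,0],[0,0,0]],"rotation":[[0,0,0],[0,0,0]],"gripper":[0,0]}'; python3 st.py
```

```text
time: 5.1
position: [491.5, -181.8, 55.9]
eef_rot: [[-1.0, -0.023, 0.005], [-0.023, 1.0, -0.003], [-0.005, -0.003, -1.0]]
force: [0.9, -3.8, 5.5]
gripper_width: 0.103
gripper_force: 62.2
t 5.1 p [ 491.5 -181.8   55.9] psi -178.7 z [ 0.005 -0.003 -1.   ] q [-0.48  0.07 -0.22  1.27 -0.   -0.5 ] F [ 0.9 -3.8  5.5] M [-0.64 -0.09 -0.02] g 0.103 62.2
```

```bash
python3 -m crank '{"slide":[[0,-0.5,0],[0,0,0],[0,0,0],[0,0,0],[0,0,0],[0,0,0],[0,0,0],[0,0,0]],"rotation":[[0,0,0],[0,0,6],[0,0,6],[0,0,6],[0,0,6],[0,0,6],[0,0,5],[0,0,0]],"gripper":[0,0,0,0,0,0,0,0]}'; python3 st.py
```

```text
time: 5.9
position: [490.7, -184.7, 55.9]
eef_rot: [[-0.83, 0.557, 0.003], [0.557, 0.83, -0.008], [-0.007, -0.006, -1.0]]
force: [-1.7, -8.8, 5.0]
gripper_width: 0.107
gripper_force: 62.1
t 5.9 p [ 490.7 -184.7   55.9] psi 146.1 z [ 0.003 -0.008 -1.   ] q [-0.48  0.08 -0.22  1.27 -0.01  0.11] F [-1.7 -8.8  5. ] M [-1.66  0.28  0.01] g 0.107 62.1
```

```bash
python3 -m crank '{"slide":[[0,0,0],[0,0,0],[0,0,0],[0,0,-30],[0,0,-32],[0,0,-30],[0,0,0]],"rotation":[[0,0,0],[0,0,0],[0,0,0],[0,0,0],[0,0,0],[0,0,0],[0,0,0]],"gripper":[0.5,0.5,0.5,0.5,0.5,0.7,0.7]}'; python3 st.py
```

```text
time: 6.6
position: [492.2, -181.4, 150.3]
eef_rot: [[-0.833, 0.554, 0.008], [0.554, 0.833, -0.003], [-0.008, 0.002, -1.0]]
force: [0.4, 0.1, 0.8]
gripper_width: 0.695
gripper_force: 0.0
t 6.6 p [ 492.2 -181.4  150.3] psi 146.4 z [ 0.008 -0.003 -1.   ] q [-0.48  0.03 -0.08  1.45  0.    0.11] F [0.4 0.1 0.8] M [ 0.   -0.02  0.  ] g 0.695 0.0
```

```bash
python3 -m crank '{"slide":[[16.4,40.7,0],[16.4,40.7,0],[16.4,40.7,0],[16.4,40.7,0],[16.4,40.7,0],[16.4,40.7,0],[16.4,40.7,0],[16.4,40.7,0]],"rotation":[[0,0,0],[0,0,0],[0,0,0],[0,0,0],[0,0,0],[0,0,0],[0,0,0],[0,0,0]],"gripper":[0.7,0.7,0.7,0.7,0.7,0.7,0.7,0.7]}'
python3 -m crank '{"slide":[[0,0,0],[0,0,0],[0,0,0],[0,0,0],[0,0,0],[0,0,0],[0,0,0],[0,0,0]],"rotation":[[0,0,-8.5],[0,0,-8.5],[0,0,-8.5],[0,0,-8.5],[0,0,-8.5],[0,0,-8.5],[0,0,-8.5],[0,0,-8.5]],"gripper":[0.7,0.7,0.7,0.7,0.7,0.7,0.7,0.7]}'
python3 -m crank '{"slide":[[0,0,0],[0,0,0],[0,0,0],[0,0,0],[0,0,0],[0,0,0],[0,0,0],[0,0,0]],"rotation":[[0,0,-8.5],[0,0,-8.5],[0,0,-8.5],[0,0,-8.5],[0,0,-8.5],[0,0,-8.5],[0,0,-8.5],[0,0,-8.5]],"gripper":[0.7,0.7,0.7,0.7,0.7,0.7,0.7,0.7]}'
python3 -m crank '{"slide":[[0,0,0],[0,0,0],[0,0,0],[0,0,0],[0,0,0],[0,0,0],[0,0,0]],"rotation":[[0,0,-8.5],[0,0,-8.5],[0,0,-8.5],[0,0,-8.5],[0,0,-8.5],[0,0,-3],[0,0,0]],"gripper":[0.7,0.7,0.7,0.7,0.7,0.7,0.7]}'
python3 st.py
python3 - <<'E'
from h import *
s=snap('side','s2.png'); t=snap('top','t2.png')
A=np.zeros((400,800,3),np.uint8)
A[:,:400]=cv2.resize(s[165:245,220:300],(400,400),interpolation=2); A[:,400:]=cv2.resize(t[180:260,355:435],(400,400),interpolation=2)
cv2.imwrite('pics/v5.png',A[:,:,::-1])
E
```

```text
time: 7.4
position: [559.9, 165.2, 143.8]
eef_rot: [[-0.833, 0.554, -0.003], [0.554, 0.833, 0.0], [0.002, -0.001, -1.0]]
force: [0.3, -0.6, 0.5]
gripper_width: 0.697
gripper_force: 0.0
time: 8.2
position: [559.7, 163.4, 143.6]
eef_rot: [[-0.822, -0.57, -0.003], [-0.57, 0.822, 0.0], [0.002, 0.002, -1.0]]
force: [0.5, 0.6, -0.2]
gripper_width: 0.704
gripper_force: 0.0
time: 9.0
position: [559.7, 163.4, 143.6]
eef_rot: [[0.22, -0.975, -0.003], [-0.975, -0.22, 0.0], [-0.001, 0.003, -1.0]]
force: [-0.0, -0.4, 0.4]
gripper_width: 0.702
gripper_force: 0.0
time: 9.7
position: [559.7, 163.3, 143.7]
eef_rot: [[0.847, -0.532, -0.003], [-0.532, -0.847, 0.0], [-0.003, 0.001, -1.0]]
force: [0.1, -0.6, 0.5]
gripper_width: 0.703
gripper_force: 0.0
t 9.7 p [559.7 163.3 143.7] psi -32.1 z [-0.003  0.    -1.   ] q [ 0.17  0.2   0.09  1.47  0.   -2.41] F [ 0.1 -0.6  0.5] M [-0.08 -0.02  0.04] g 0.703 0.0
```

View pics/v5.png

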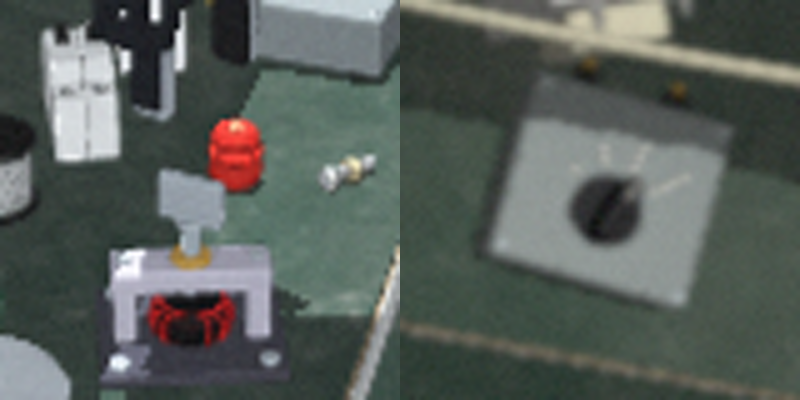

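Run:
```python
from h import *
for x in(556,560,564): print(x,proj('side',[x,164,50]),proj('side',[x,164,98]))
g=cv2.imread('pics/s2.png').astype(int)
for r in (200,204,207,212): print(r,g[r,248:270].mean(1).astype(int).tolist())
for r in(215,216,217): print(r,(g[r,248:270,2]-g[r,248:270,0]).tolist())
p=np.array([559.7,163.3,143.7]);y=np.array([-.532,-.847,0])
for s in(1,-1): print(((proj('side',p+s*y*30)-(220,165)+.5)*5-.5).round())
print(((proj('side',p)-(220,165)+.5)*5-.5).round())
```

```text
556 [259.92045574 216.26585878] [259.97011882 199.89476544]
560 [258.33956518 216.21779851] [258.3588896  199.84643918]
564 [256.75879897 216.16974202] [256.74778956 199.7981168 ]
200 [58, 57, 56, 87, 160, 168, 165, 165, 154, 140, 133, 132, 106, 72, 67, 79, 87, 88, 92, 91, 89, 88]
204 [61, 63, 63, 92, 151, 158, 157, 158, 155, 155, 155, 160, 162, 161, 158, 161, 135, 106, 98, 101, 98, 101]
207 [61, 65, 64, 89, 151, 156, 156, 156, 153, 155, 155, 155, 157, 159, 158, 160, 157, 114, 105, 106, 108, 114]
212 [55, 55, 61, 63, 61, 61, 58, 58, 164, 161, 157, 155, 99, 102, 102, 113, 124, 118, 111, 105, 104, 101]
215 [-8, -14, -17, -14, -15, -17, 48, 89, 36, -16, -22, 0, 78, 86, 10, -13, -14, -14, -16, -15, -12, -13]
216 [-17, -14, -14, -14, -16, -6, 73, 93, 86, 50, 46, 72, 90, 99, 15, -12, -14, -13, -14, -14, -16, -14]
217 [-16, -16, -16, -15, -16, -11, 39, 95, 107, 97, 102, 107, 106, 100, 0, -15, -16, -15, -13, -14, -15, -12]
[230.  71.]
[158. 119.]
[195.  95.]
```

```bash
python3 -m crank '{"slide":[[1.1,-0.7,30],[0,0,25],[0,0,18],[0,0,0],[0,0,0]],"rotation":[[0,0,0],[0,0,0],[0,0,0],[0,0,0],[0,0,0]],"gripper":[0.7,0.6,0.5,0.5,0.5]}'
python3 st.py
python3 - <<'E'
from h import *
s=snap('side','s3.png'); t=snap('top','t3.png')
A=np.zeros((400,800,3),np.uint8)
A[:,:400]=cv2.resize(s[180:230,233:283],(400,400),interpolation=2); A[:,400:]=cv2.resize(t[160:240,230:310],(400,400),interpolation=2)
cv2.imwrite('pics/v6.png',A[:,:,::-1])
E
```

```text
time: 10.3
position: [561.6, 163.0, 72.0]
eef_rot: [[0.846, -0.533, -0.001], [-0.533, -0.846, -0.0], [-0.001, 0.001, -1.0]]
force: [1.7, -0.6, -0.3]
gripper_width: 0.501
gripper_force: 0.0
t 10.3 p [561.6 163.   72. ] psi -32.2 z [-0.001 -0.    -1.   ] q [ 0.17  0.23 -0.02  1.32  0.   -2.41] F [ 1.7 -0.6 -0.3] M [-0.01  0.04  0.02] g 0.501 0.0
```

View pics/v6.png

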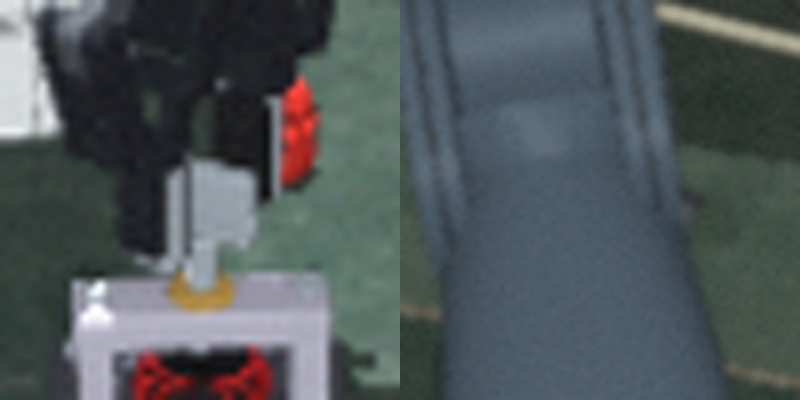

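```bash
python3 -m crank '{"slide":[[0,0,2],[0,0,0],[0,0,0],[0,0,0],[0,0,0],[0,0,0]],"rotation":[[0,0,0],[0,0,0],[0,0,0],[0,0,0],[0,0,0],[0,0,0]],"gripper":[0.3,0.2,0,0,0,0]}'; python3 st.py
```

```text
time: 11.0
position: [562.6, 163.0, 71.2]
eef_rot: [[0.846, -0.532, 0.001], [-0.532, -0.846, -0.0], [0.001, -0.001, -1.0]]
force: [-1.8, -0.8, 3.4]
gripper_width: 0.089
gripper_force: 59.5
t 11.0 p [562.6 163.   71.2] psi -32.2 z [ 0.001 -0.    -1.   ] q [ 0.17  0.23 -0.02  1.32 -0.   -2.41] F [-1.8 -0.8  3.4] M [-0.17  0.2   0.06] g 0.089 59.5
```

```bash
python3 -m crank '{"slide":[[0,0,0.07],[0,0,0.07],[0,0,0.07],[0,0,0.07],[0,0,0.07],[0,0,0.07],[0,0,0.07],[0,0,0.07]],"rotation":[[0,0,7],[0,0,7],[0,0,7],[0,0,7],[0,0,7],[0,0,7],[0,0,7],[0,0,7]],"gripper":[0,0,0,0,0,0,0,0]}' >/dev/null; python3 st.py
python3 -m crank '{"slide":[[0,0,0.07],[0,0,0.07],[0,0,0.07],[0,0,0.07],[0,0,0]],"rotation":[[0,0,8],[0,0,8],[0,0,8],[0,0,8],[0,0,0]],"gripper":[0,0,0,0,0]}'>/dev/null; python3 st.py
```

```text
t 11.8 p [561.9 162.6  70.6] psi -88.5 z [-0.    -0.001 -1.   ] q [ 0.17  0.23 -0.02  1.32 -0.   -1.43] F [-2.3 -1.8  6.2] M [-0.4   0.62  0.08] g 0.095 59.9
t 12.3 p [561.4 162.7  70.3] psi -120.3 z [-0.001 -0.001 -1.   ] q [ 0.17  0.23 -0.02  1.32 -0.   -0.87] F [-3.  -1.   6.5] M [-0.37  0.78 -0.07] g 0.094 60.0
```

```bash
sed -i "s/^print.*/print('t',s['time'],'p',s['position'].round(1),'psi',np.degrees(np.arctan2(R[1,0],R[0,0])).round(2),'F',s['force'].round(1),'M',s['moment'].round(3),'q6',s['joint_positions'][5].round(3),'tau6',s['joint_efforts'][5].round(3),'g',round(s['gripper_width'],3))/" st.py
python3 -m crank '{"slide":[[0,0,0.03],[0,0,0.03],[0,0,0]],"rotation":[[0,0,3],[0,0,3],[0,0,0]],"gripper":[0,0,0]}' >/dev/null; python3 st.py
python3 -m crank '{"slide":[[0,0,0.03],[0,0,0.03],[0,0,0]],"rotation":[[0,0,3],[0,0,3],[0,0,0]],"gripper":[0,0,0]}' >/dev/null; python3 st.py
python3 -m crank '{"slide":[[0,0,0.03],[0,0,0.03],[0,0,0]],"rotation":[[0,0,3],[0,0,3],[0,0,0]],"gripper":[0,0,0]}' >/dev/null; python3 st.py
```

```text
t 12.6 p [561.4 162.7  70.3] psi -126.23 F [-4.1 -0.7  6.5] M [-0.267  0.866 -0.066] q6 -0.771 tau6 0.092 g 0.095
t 12.9 p [561.3 162.8  70.3] psi -132.23 F [-3.3 -2.   7.7] M [-0.318  0.909 -0.055] q6 -0.666 tau6 0.092 g 0.093
t 13.2 p [561.2 162.8  70.2] psi -138.23 F [-2.6 -0.9  7. ] M [-0.237  0.947 -0.06 ] q6 -0.561 tau6 0.092 g 0.094
```

```bash
python3 -m crank '{"slide":[[0,0,0.03],[0,0,0.03],[0,0,0]],"rotation":[[0,0,3],[0,0,3],[0,0,0]],"gripper":[0,0,0]}' >/dev/null; python3 st.py
python3 -m crank '{"slide":[[0,0,0.03],[0,0,0.03],[0,0,0]],"rotation":[[0,0,3],[0,0,3],[0,0,0]],"gripper":[0,0,0]}' >/dev/null; python3 st.py
python3 -m crank '{"slide":[[0,0,0.03],[0,0,0.03],[0,0,0]],"rotation":[[0,0,3],[0,0,3],[0,0,0]],"gripper":[0,0,0]}' >/dev/null; python3 st.py
```

```text
t 13.5 p [561.2 162.9  70.1] psi -144.22 F [-3.  -0.7  7.4] M [-0.214  0.917 -0.091] q6 -0.457 tau6 0.091 g 0.092
t 13.8 p [561.2 163.   70.2] psi -149.92 F [-3.8 -0.8  8. ] M [-0.368  0.89   1.408] q6 -0.357 tau6 1.546 g 0.09
t 14.1 p [561.2 163.1  70.3] psi -155.68 F [-4.  -0.9  6.8] M [-0.526  0.938  2.564] q6 -0.256 tau6 2.672 g 0.092
```

```bash
python3 -m crank '{"slide":[[0,0,0],[0,0,0]],"rotation":[[0,0,-3],[0,0,0]],"gripper":[0,0]}' >/dev/null; python3 st.py
python3 -m crank '{"slide":[[0,0,0],[0,0,0]],"rotation":[[0,0,-3],[0,0,0]],"gripper":[0,0]}' >/dev/null; python3 st.py
python3 -m crank '{"slide":[[0,0,0],[0,0,0]],"rotation":[[0,0,-2],[0,0,0]],"gripper":[0,0]}' >/dev/null; python3 st.py
python3 -m crank '{"slide":[[0,0,0],[0,0,0]],"rotation":[[0,0,-2],[0,0,0]],"gripper":[0,0]}' >/dev/null; python3 st.py
python3 -m crank '{"slide":[[0,0,0],[0,0,0]],"rotation":[[0,0,-2],[0,0,0]],"gripper":[0,0]}' >/dev/null; python3 st.py
```

```text
t 14.3 p [561.2 163.1  70.2] psi -152.7 F [-5.  -1.5  6.6] M [-0.447  0.912  1.947] q6 -0.308 tau6 1.815 g 0.093
t 14.5 p [561.2 163.   70.2] psi -149.82 F [-4.3 -0.6  7.4] M [-0.355  0.874  1.388] q6 -0.358 tau6 1.252 g 0.09
t 14.7 p [561.2 163.   70.2] psi -147.92 F [-3.3 -0.6  7.4] M [-0.303  0.911  1.02 ] q6 -0.392 tau6 0.915 g 0.092
t 14.9 p [561.2 163.   70.2] psi -146.03 F [-4.5 -1.8  7.1] M [-0.269  0.966  0.573] q6 -0.425 tau6 0.439 g 0.09
t 15.1 p [561.2 162.9  70.2] psi -144.13 F [-3.  -1.5  7.9] M [-0.195  0.982  0.036] q6 -0.458 tau6 -0.046 g 0.094
```

```bash
python3 -m crank '{"slide":[[0,0,-0.07],[0,0,-0.07],[0,0,-0.07],[0,0,-0.07],[0,0,-0.07],[0,0,-0.07],[0,0,-0.07],[0,0,-0.07]],"rotation":[[0,0,-7],[0,0,-7],[0,0,-7],[0,0,-7],[0,0,-7],[0,0,-7],[0,0,-7],[0,0,-7]],"gripper":[0,0,0,0,0,0,0,0]}' >/dev/null; python3 st.py
python3 -m crank '{"slide":[[0,0,-0.07],[0,0,-0.07],[0,0,-0.07],[0,0,-0.07],[0,0,-0.07],[0,0,0],[0,0,0]],"rotation":[[0,0,-7],[0,0,-7],[0,0,-7],[0,0,-7],[0,0,-6.3],[0,0,0],[0,0,0]],"gripper":[0,0,0,0,0,0,0]}' >/dev/null; python3 st.py
python3 - <<'E'
from h import *
s=snap('side','s4.png'); t=snap('top','t4.png')
A=np.zeros((400,800,3),np.uint8)
A[:,:400]=cv2.resize(s[160:240,220:300],(400,400),interpolation=2); A[:,400:]=cv2.resize(t[180:260,355:435],(400,400),interpolation=2)
cv2.imwrite('pics/v7.png',A[:,:,::-1])
E
```

```text
t 15.9 p [561.9 162.6  70.6] psi -87.91 F [-2.  -2.3  6. ] M [-0.354  0.573 -0.067] q6 -1.44 tau6 0.742 g 0.095
t 16.6 p [562.3 162.8  70.9] psi -53.87 F [-2.4 -1.3  5.2] M [-0.318  0.329  0.054] q6 -2.034 tau6 0.036 g 0.09
```

View pics/v7.png

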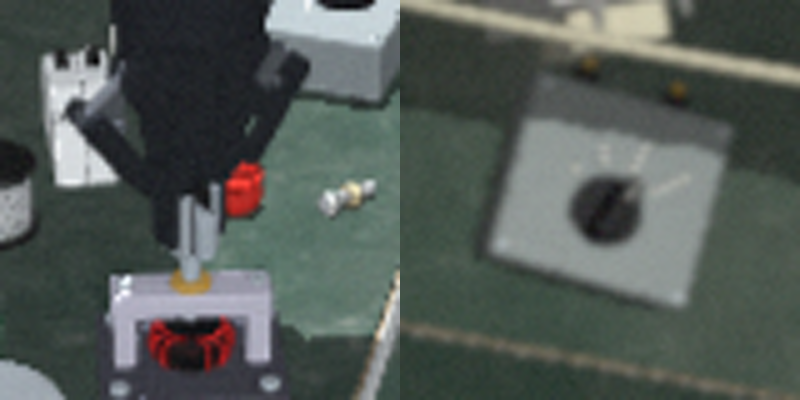

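The pictures show the paddle still gripped on its axis in the left half (at about 200, 220). The pointer in the right half (tip at about 635, 185) lines up with the third row, and nothing else has moved. The screw is 90° back from its seat, so I'm handing the job in.

```bash
python3 -c "
from bench import ctrl
print(ctrl.finish_job())"
```

```text
the job is handed in; nothing more can be done
None
```

I turned the knob to the three-dot mark, turned the thumbscrew clockwise until it seated, backed it off about 90°, and handed the job in at about 17 s with the gripper still holding it. The judge's verdict was not shown.

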